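# Park the spring plunger and slide out the tube carriage

### The job

The tube carriage is locked by a spring plunger. Pull the plunger's black bar knob up until it comes clear, twist it clockwise (seen from above) into its rest notch so that it stays up by itself, and let go; then slide the carriage by its upright steel tab along the bare rails all the way to its far end stop, and leave the plunger parked. Feel your way: do not strain the plunger against its slot, its upper stop or the carriage, and do not knock the other things about.

Things in the scene. Friction and masses are not known exactly. Their poses are not given: they have to be found in the camera images.
- station: tube carriage station, fixed to the bench: aluminium base plate 250 x 380 x 12 mm. Origin on the bench surface; x across the rails, from the plunger's side towards the tube rack; y along the rails, the way the carriage slides out; z up. The carriage is a grey plate (top 26 mm high) with a black rack of capped tubes, tops 112 mm high, at x = 34 to 118, y = -105 to 105 mm before sliding
- housing: dark steel bracket overhanging the carriage's edge, with the plunger's upright steel sleeve (34 mm diameter, top 86 mm above the bench) and the plunger and knob in it. Origin on the bench surface, straight below the plunger's vertical axis; axes as the station's
- knob_grip (a point): centre of the plunger's black bar-shaped knob, 108 mm above the bench at rest, 12 mm below the knob's top and 16 mm above its underside. The bar is 44 mm long (this point's x axis), 14 mm thick (y axis), 28 mm high; the point moves and turns with it. At rest the bar lies along the station's x axis
- plunger (a joint): pull of the plunger (m), 0 at rest. Spring: 4.5 N at rest, +0.35 N/mm. A hidden pin in line with the bar leaves its slot, and the knob can turn, at 9 to 16 mm: differs each time (inner collar screwed in more or less), so feel for it. A hard upper stop comes 3 mm after that. The rest notch is a 2.5 mm dip in the ledge: parked, it stays up 6.5 to 13.5 mm. The bolt leaves the carriage at 5 mm
- knob (a joint): turn of the knob (rad), 0 in the slot (about 0.1 play either way), growing clockwise seen from above. The rest notch is at 1.22 (70 degrees), with about 0.15 play; a wall stops the pin at the notch's far side. It turns easily when clear, and only clockwise from the slot
- tab_top (a point): middle of the top of the carriage's upright steel tab (the handle to slide it by): 24 mm along the station's x, 12 mm thick along y, top 86 mm above the bench, standing 60 mm up from the carriage plate. It moves with the carriage
- carriage (a joint): how far the carriage has slid along the station's +y (m): 0 locked (about 1 mm play), 0.090 at its far end stop. It rubs with about 1.5 N and stays where it is left
- sample_jar: bystander: sample jar with a white cap, 48 mm diameter, 65 mm high; loose on the bench, origin at the centre of its underside
- small_rack: bystander: small loose black rack, 60 x 100 mm, with seven capped tubes, 96 mm high; loose on the bench, origin at the centre of its underside
- marker: bystander: marker pen lying flat, 130 mm long, 14 mm wide; loose on the bench, origin at the centre of its underside
- timer: bystander: small white timer, 60 x 60 x 22 mm; loose on the bench, origin at the centre of its underside
- tape_roll: bystander: roll of paper tape lying flat, 64 mm diameter, 19 mm high; loose on the bench, origin at the centre of its underside
- tube_stand: bystander: white block 50 x 50 x 35 mm holding one capped tube, 100 mm high; loose on the bench, origin at the centre of its underside

How it is judged:
By the outcome, as a careful person would: the job done as asked, in the order asked, and still so for the second after the job is handed in, with the robot touching nothing.
It also fails if it takes over 58 s, if anything falls off the work surface, if the arm or the gripper's body presses on something with over 40 N, if the wrist force passes 120 N, or if a joint passes its speed limit or range.

### The arm

A 7-joint arm with a two-finger parallel gripper is mounted at the origin on the work surface. World frame = base frame: x ahead of the robot, y to its left, z up, the work surface at z = 0. Lengths are in m, angles in rad, forces in N, time in s.
With the tool pointing down it reaches from about 0.35 to 0.9 m from the base axis. Payload 8.1 kg.
Tool frame: the origin (TCP) lies on the centre line of the jaws, within the pads' length; the fingertips stand 8 mm ahead of it and the grasp point (between the pads) lies 11 mm behind it; z points along the fingers, y is the line along which they close (so a half turn about z gives the same grasp; the last joint's range is limited). The gripper opens to 85 mm and grips with 20 to 120 N. Pads are 22 mm wide; open, the fingers measure 114 mm over their backs; the gripper's body (76 mm by 85 mm) begins 54 mm behind the grasp point. The pads swing forward as they close: fully open they stand 13 mm farther back than shut.
Start: joints at [1.179, 0.434, 0.025, 1.573, -0.012, 1.134, -0.075], TCP at [0.178, -0.599, 0.239] pointing down, gripper open.
Joint ranges: [-2.62, 2.62], [-0.44, 2.09], [-1.27, 1.32], [0.08, 2.57], [-1.32, 4.46], [0.12, 2], [-2.74, 2.74]. Speed limits (rad/s): [2.22, 2.22, 3.01, 3.01, 3.14, 3.14, 3.14].

### API

Orientations are given as a rotation vector (axis times angle).
In Python, from bench import get_state, read_camera, get_calibration, hand_in gives the robot as it stands.
- The arm moves only by the shell command python3 -m crank 'ROWS' [FORCE]. ROWS is text: rows parted by semicolons, each of 5 numbers parted by spaces: the shift along the tool's x, y, z in m, then the turn about the tool's z in degrees, then the opening, from 0 (shut) to 1 (fully open). A call has 1 to 12 rows; each row is the pose to reach, as a shift and turn from the pose commanded when the call began, along the tool's axes at that moment; what a row does not reach only later rows make up. A row lasts 1/8 s, in which the tool goes at most 62.5 mm and 10.7 degrees, less where a joint would pass 70% of its speed; a pose out of reach is approached as far as the arm can. A call with a gripper value outside its range is refused whole. The fingers move at their own pace and stop on an object; FORCE is the grip in N (left out, the last holds). Time passes only in rows, so rows that repeat a pose let the fingers close. It gives the time, the measured TCP pose, the force, the opening and the grip force at its end, in the units of the state.
- get_state(): the state, without advancing time (a new reading comes with each control period).
- read_camera(name): name is "scene" or "top" or "wrist"; returns the picture (420x560x3 uint8, red, green, blue); there is no depth.
- get_calibration(name): a dict with "fx", "fy", "cx", "cy" (pixels), "cam_to_world" (4x4, takes a point from camera to world coordinates). Camera axes: x right, y up, looking along -z (the intrinsics and any distortion apply to the point x, -y, -z); pixel columns grow to the right and rows downward; lengths in m; the calibration is good to about 2 mm. A picture is of the moment at which its call begins: read the wrist's pose just before it. get_calibration takes no time and is no camera call; for the wrist camera it gives the pose at the moment of the call.
- hand_in(): hands the job in; it is judged then, once.
The state is a dict: "time_s": time; "joints": joint angles; "joint_vel": joint speeds; "joint_efforts": joint torques, N m; "tcp_pos": TCP position; "tool_rot": TCP orientation; "wrist_force": force on the tool from outside, world axes, zero at the start; "ft_torque": the same for the moment, N m; "grip_width": finger opening in m; "grasp_force": force on a finger pad.
Only numpy, scipy, OpenCV 4.12 (cv2) and the standard library are available. Lean on these libraries where they do the work, as an engineer would, in place of code of your own. Each camera call takes 0.05 s, during which the arm holds its last target. There are 200 camera calls.

## Working session

There is one attempt and no reset: what is moved stays moved. The work goes in short steps, Python scripts to look and compute and a shell command to move; the robot and the scene stay as the last step left them, time stands still between calls to the robot, and variables do not carry over. Pictures are saved under pics/ and viewed, at most 10 in all, crops included, and the job is handed in when it is done.

```bash
mkdir -p pics; python3 - <<'E'
from bench import *
import cv2,numpy as np
np.set_printoptions(precision=4,suppress=True)
for n in("scene","top"):
    im=read_camera(n);cv2.imwrite(f"pics/{n}0.png",im[:,:,::-1]);c=get_calibration(n);print(n,c)
s=get_state();print(s)
E
```

```text
scene {'fx': 510.45686305314115, 'fy': 510.45686305314115, 'cx': 279.93722418011606, 'cy': 214.72624936687257, 'cam_to_world': array([[ 0.1622, -0.8241,  0.5427,  1.1348],
       [ 0.9867,  0.1367, -0.0874, -0.0154],
       [-0.0021,  0.5497,  0.8354,  0.9382],
       [ 0.    ,  0.    ,  0.    ,  1.    ]])}
top {'fx': 417.9234158053628, 'fy': 417.9234158053628, 'cx': 282.3600197172745, 'cy': 207.4365826713518, 'cam_to_world': array([[ 0.0334,  0.9769, -0.2112,  0.3744],
       [-0.9994,  0.0333, -0.0043,  0.0865],
       [ 0.0028,  0.2112,  0.9774,  1.0601],
       [ 0.    ,  0.    ,  0.    ,  1.    ]])}
{'time_s': 0.1, 'joints': array([ 1.1794,  0.4351,  0.025 ,  1.574 , -0.0116,  1.134 , -0.0751]), 'joint_vel': array([-0.0001, -0.0013, -0.0009, -0.0022,  0.0015,  0.0017, -0.0011]), 'joint_efforts': array([  0.0037, -67.1754,   1.0283, -31.6902,   0.0158,   0.0073,
        -0.    ]), 'tcp_pos': array([ 0.1778, -0.5987,  0.2386]), 'tool_rot': array([-3.1076, -0.4517,  0.0005]), 'wrist_force': array([ 0.206 , -0.01  , -0.2011]), 'ft_torque': array([-0.0372,  0.0153, -0.0145]), 'grasp_force': 0.0, 'grip_width': 0.08550991004309776}
```

View pics/top0.png

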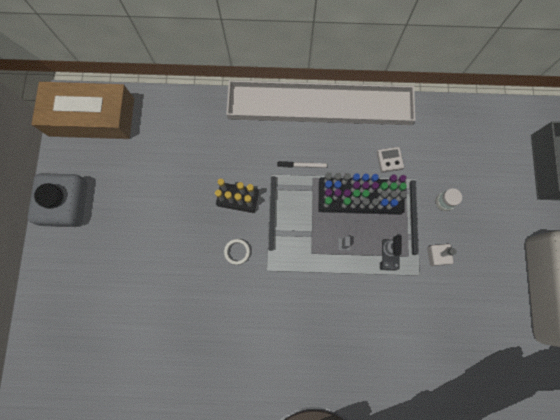

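View pics/scene0.png

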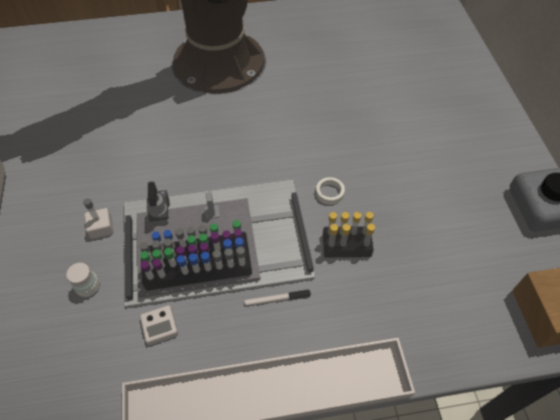

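The top view shows the station at columns 268-420: knob near (397,245), tab near (347,241), bare rails to the left (world +y). I'll enlarge crops of both views.

```bash
python3 - <<'E'
import cv2,numpy as np
a=cv2.imread("pics/top0.png")[165:285,260:425];b=cv2.imread("pics/scene0.png")[170:310,115:320]
cv2.imwrite("pics/c1.png",cv2.resize(a,None,fx=4.8,fy=4.8,interpolation=cv2.INTER_CUBIC))
cv2.imwrite("pics/c2.png",cv2.resize(b,None,fx=3.9,fy=3.9,interpolation=cv2.INTER_CUBIC))
E
```

```text
(no output)
```

View pics/c1.png

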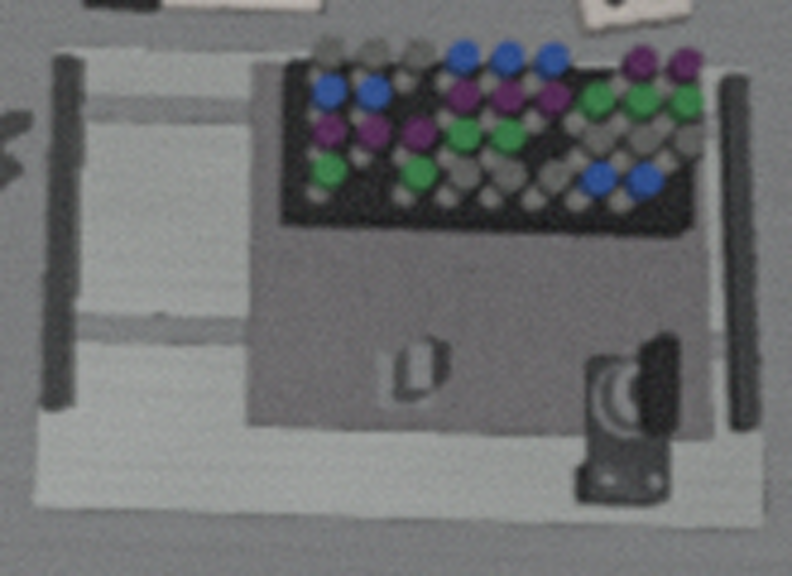

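View pics/c2.png

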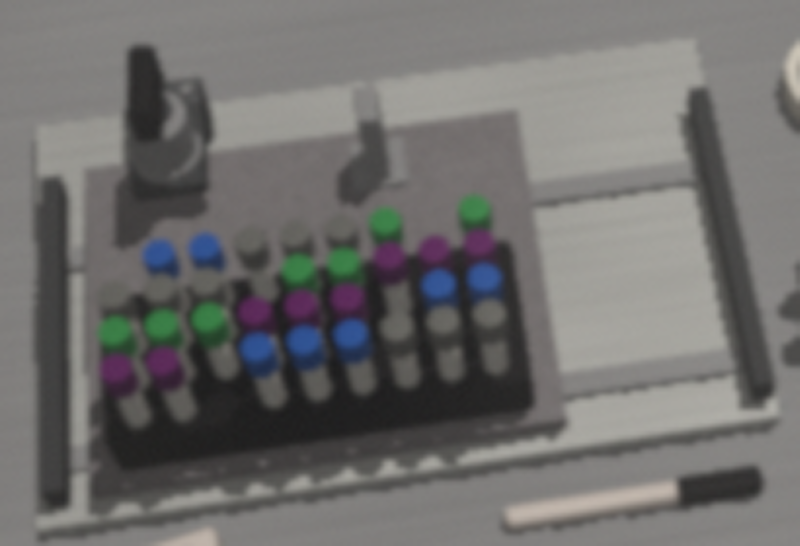

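Crop 1 (top): knob top-face centre ≈(665,382), tab top ≈(423,365), plate near-edge corners (38,508) and (763,526), far-edge corner (85,50). Crop 2 (scene): tab top ≈(367,103), knob's upper part ≈(143,60). Next I'll convert these pixels to positions.

```bash
cat > h.py <<'E'
import numpy as np
from bench import *
from scipy.spatial.transform import Rotation as R
np.set_printoptions(precision=4,suppress=True)
def px(n,u,v,z,c=None):
    c=c or get_calibration(n);T=c["cam_to_world"]
    d=T[:3,:3]@np.array([(u-c["cx"])/c["fx"],-(v-c["cy"])/c["fy"],-1]);o=T[:3,3]
    return o+d*(z-o[2])/d[2]
def proj(n,p,c=None):
    c=c or get_calibration(n);T=c["cam_to_world"];q=T[:3,:3].T@(np.asarray(p)-T[:3,3])
    return np.array([c["cx"]+c["fx"]*q[0]/-q[2],c["cy"]-c["fy"]*q[1]/-q[2]])
E
python3 - <<'E'
from h import *
t=lambda u,v,z:px("top",260+(u+.5)/4.8-.5,165+(v+.5)/4.8-.5,z)
s=lambda u,v,z:px("scene",115+(u+.5)/3.9-.5,170+(v+.5)/3.9-.5,z)
a=t(38,508,.012);b=t(763,526,.012);print("edge",a,b,np.linalg.norm(a-b),np.degrees(np.arctan2(*(a-b)[:2])))
a2=s(695,40,.012);b2=s(38,127,.012);print("edge s",a2,b2,np.linalg.norm(a2-b2),np.degrees(np.arctan2(*(a2-b2)[:2])))
print("knob",t(665,382,.12));print("knob s",s(143,60,.12))
print("tab",t(423,365,.086),s(367,103,.086))
st=get_state();print(R.from_rotvec(st["tool_rot"]).as_matrix())
c=get_calibration("wrist");print(c)
E
```

```text
edge [0.4396 0.1226 0.012 ] [ 0.443  -0.2525  0.012 ] 0.37508111402655364 -0.516765196114761
edge s [0.4444 0.1259 0.012 ] [ 0.4442 -0.2521  0.012 ] 0.3780136087336683 0.02406936642608193
knob [ 0.5016 -0.1737  0.12  ]
knob s [ 0.4912 -0.1716  0.12  ]
tab [ 0.5105 -0.0651  0.086 ] [ 0.5122 -0.0627  0.086 ]
[[ 0.9586  0.2847 -0.0005]
 [ 0.2847 -0.9586  0.0013]
 [-0.0001 -0.0014 -1.    ]]
{'fx': 289.8713417723779, 'fy': 289.8713417723779, 'cx': 281.23470109583445, 'cy': 210.096814965163, 'cam_to_world': array([[ 0.2841,  0.9167,  0.2808,  0.2472],
       [-0.9588,  0.2724,  0.0809, -0.5776],
       [-0.0023, -0.2922,  0.9563,  0.3738],
       [ 0.    ,  0.    ,  0.    ,  1.    ]])}
```

```bash
python3 -m crank '0.04 -0.03 0 2 1; 0.08 -0.06 0 4 1; 0.125 -0.09 0 6 1; 0.17 -0.123 0 8 1; 0.215 -0.158 0 10 1; 0.26 -0.19 0 12 1; 0.305 -0.223 0 14 1; 0.35 -0.256 0 16 1; 0.39 -0.286 0 16.5 1; 0.42 -0.308 0 16.5 1; 0.431 -0.316 0 16.5 1; 0.431 -0.316 0 16.5 0.5'
python3 - <<'E'
from h import *
import cv2
s=get_state();c=get_calibration("wrist");im=read_camera("wrist");cv2.imwrite("pics/w1.png",im[:,:,::-1])
import pickle;pickle.dump(c,open("w1.pkl","wb"));print(s["tcp_pos"],s["joints"]);print(c["cam_to_world"]);print(R.from_rotvec(s["tool_rot"]).as_matrix())
E
```

```text
time_s: 1.6
tcp_pos: [0.501, -0.1735, 0.239]
tool_rot: [3.142, 0.003, -0.001]
wrist_force: [-0.9, -1.1, -0.3]
grip_width: 0.0698
grasp_force: 0.0
[ 0.501  -0.1735  0.239 ] [ 0.3617  0.2919 -0.1644  1.7925  0.0542  1.0623 -1.3914]
[[ 0.0011  0.9561  0.2931  0.5736]
 [-1.      0.0013 -0.0004 -0.1732]
 [-0.0008 -0.2931  0.9561  0.3741]
 [ 0.      0.      0.      1.    ]]
[[ 1.      0.0017 -0.0008]
 [ 0.0017 -1.     -0.0001]
 [-0.0008  0.0001 -1.    ]]
```

View pics/w1.png

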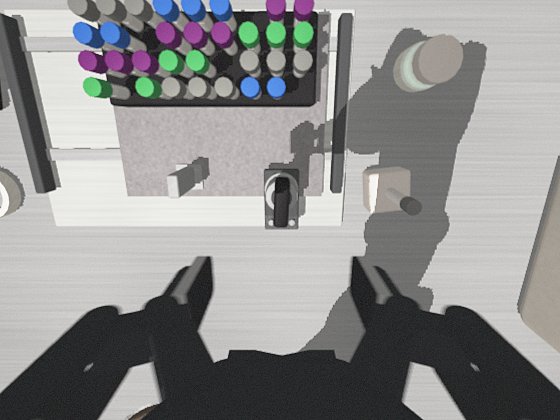

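Wrist view: knob is the black bar around columns 274-289, rows 180-227; tab top ≈(178,182). I'll enlarge the crop for accuracy, and do the half turn (joint 7 would be close to its limit after the twist otherwise).

```bash
python3 - <<'E'
import cv2
a=cv2.imread("pics/w1.png")[150:240,155:305]
cv2.imwrite("pics/c3.png",cv2.resize(a,None,fx=5,fy=5,interpolation=cv2.INTER_CUBIC))
E
python3 -m crank '0 0 0 -10 0.5; 0 0 0 -20 0.5; 0 0 0 -30 0.5; 0 0 0 -40 0.5; 0 0 0 -50 0.5; 0 0 0 -60 0.5; 0 0 0 -70 0.5; 0 0 0 -80 0.5; 0 0 0 -90 0.5; 0 0 0 -90 0.5'
```

```text
time_s: 2.9
tcp_pos: [0.5001, -0.1755, 0.2392]
tool_rot: [-2.225, -2.218, 0.001]
wrist_force: [-0.5, -0.3, 0.5]
grip_width: 0.0428
grasp_force: 0.0
```

View pics/c3.png

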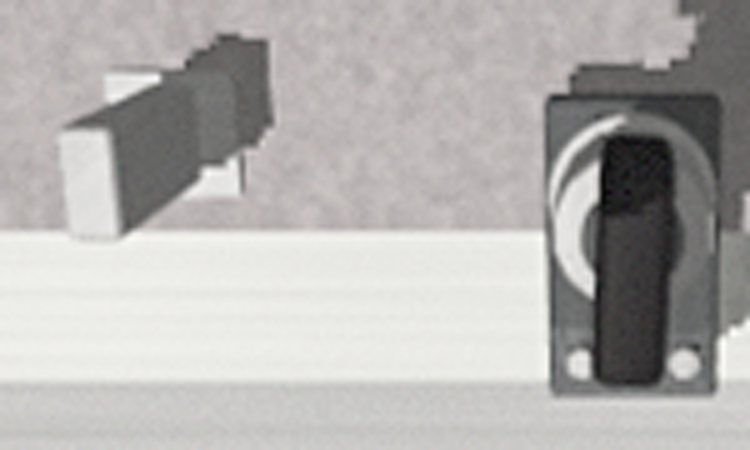

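```bash
python3 -m crank '0 0 0 -10 0.5; 0 0 0 -20 0.5; 0 0 0 -30 0.5; 0 0 0 -40 0.5; 0 0 0 -50 0.5; 0 0 0 -60 0.5; 0 0 0 -70 0.5; 0 0 0 -80 0.5; 0 0 0 -90 0.5; 0 0 0 -90 0.5'
python3 -c "
from h import *
s=get_state();print(s['joints'],s['tcp_pos'],R.from_rotvec(s['tool_rot']).as_matrix(),s['wrist_force'])"
```

```text
time_s: 4.15
tcp_pos: [0.5005, -0.1746, 0.2391]
tool_rot: [-0.008, -3.141, 0.0]
wrist_force: [-0.6, 0.5, 0.1]
grip_width: 0.0426
grasp_force: 0.0
[ 0.8252  0.3916 -0.7875  1.7563  0.3052  1.1213  1.5061] [ 0.5005 -0.1746  0.2391] [[-1.      0.0054 -0.0007]
 [ 0.0054  1.     -0.0002]
 [ 0.0007 -0.0002 -1.    ]] [-0.5604  0.5304  0.1211]
```

Crop 3: knob top face spans (596-668, 205-385), centre ≈(632,294); tab top centre ≈(90,183).

```bash
python3 - <<'E'
from h import *
import pickle
c=pickle.load(open("w1.pkl","rb"))
f=lambda u,v,z:px(0,155+(u+.5)/5-.5,150+(v+.5)/5-.5,z,c)
for p in[(632,294),(601,210),(594,380),(674,210),(664,380)]:print(f(*p,.12))
print("tab",f(90,183,.086),f(62,130,.086),f(75,237,.086)); print("edge y",f(0,383,.012),f(540,380,.012))
E
```

```text
[ 0.4973 -0.1729  0.12  ]
[ 0.5131 -0.1673  0.12  ]
[ 0.4805 -0.1658  0.12  ]
[ 0.5131 -0.1804  0.12  ]
[ 0.4806 -0.1789  0.12  ]
tab [ 0.5104 -0.0629  0.086 ] [ 0.5213 -0.0584  0.086 ] [ 0.4991 -0.0586  0.086 ]
edge y [ 0.4399 -0.0047  0.012 ] [ 0.441  -0.1483  0.012 ]
```

```bash
python3 -m crank '0 0.001 0.03 1 0.5; 0.001 0.001 0.06 2 0.5; 0.001 0.001 0.09 2 0.5; 0.001 0.001 0.11 2 0.5; 0.001 0.001 0.125 2 0.5; 0.001 0.001 0.135 2 0.5; 0.001 0.001 0.139 2 0.5; 0.001 0.001 0.139 2 0.5; 0.001 0.001 0.139 2 0.5'; python3 -m crank '0 0 0 0 0.35; 0 0 0 0 0.25; 0 0 0 0 0.2; 0 0 0 0 0.15; 0 0 0 0 0.1; 0 0 0 0 0.1; 0 0 0 0 0.1; 0 0 0 0 0.1' 40
```

```text
time_s: 5.28
tcp_pos: [0.5005, -0.1726, 0.1008]
tool_rot: [0.054, 3.14, -0.0]
wrist_force: [-0.3, 0.8, -0.0]
grip_width: 0.0422
grasp_force: 0.0
time_s: 6.28
tcp_pos: [0.5003, -0.1727, 0.1005]
tool_rot: [0.054, 3.141, -0.001]
wrist_force: [-0.7, -1.4, 5.0]
grip_width: 0.0134
grasp_force: 41.8
```

```bash
python3 -m crank '0 0 -0.002 0 0.1; 0 0 -0.004 0 0.1; 0 0 -0.006 0 0.1; 0 0 -0.008 0 0.1; 0 0 -0.008 0 0.1'
```

```text
time_s: 6.9
tcp_pos: [0.5001, -0.1726, 0.1083]
tool_rot: [-0.054, -3.141, 0.0]
wrist_force: [2.0, -3.1, -8.5]
grip_width: 0.0129
grasp_force: 39.8
```

```bash
cat > t.py <<'E'
from h import *
s=get_state();m=R.from_rotvec(s["tool_rot"]).as_matrix();print("T",s["ft_torque"],"F",s["wrist_force"],"yaw",np.degrees(np.arctan2(m[1,0],m[0,0])),"p",s["tcp_pos"],"q",s["joints"])
E
python3 t.py; python3 -m crank '0 0 -0.001 0 0.1; 0 0 -0.0015 0 0.1; 0 0 -0.0015 3 0.1; 0 0 -0.0015 6 0.1; 0 0 -0.0015 6 0.1'; python3 t.py
```

```text
T [-0.6754 -0.6978 -0.0265] F [ 2.0366 -3.0986 -8.5329] yaw 178.0341440772841 p [ 0.5001 -0.1726  0.1083] q [ 0.7403  0.5339 -0.6991  1.9131  0.4489  0.8555  1.3443]
time_s: 7.52
tcp_pos: [0.5001, -0.1724, 0.1098]
tool_rot: [-0.217, -3.134, 0.0]
wrist_force: [3.3, -2.1, -8.5]
grip_width: 0.0132
grasp_force: 39.8
T [-0.5498 -0.6864 -0.0178] F [ 3.3397 -2.1026 -8.4846] yaw 172.06913674928222 p [ 0.5001 -0.1724  0.1098] q [ 0.7232  0.5245 -0.6739  1.9132  0.4286  0.8511  1.2582]
```

```bash
python3 -m crank '0 0 0 2 0.1; 0 0 0 4 0.1; 0 0 0 4 0.1'; python3 t.py
```

```text
time_s: 7.9
tcp_pos: [0.5002, -0.1723, 0.1099]
tool_rot: [-0.328, -3.124, -0.0]
wrist_force: [2.4, -1.5, -8.9]
grip_width: 0.0133
grasp_force: 39.8
T [-0.284  -0.5878 -0.0124] F [ 2.4282 -1.4982 -8.9228] yaw 168.02380117423976 p [ 0.5002 -0.1723  0.1099] q [ 0.7112  0.5196 -0.6563  1.9141  0.4163  0.8465  1.1987]
```

```bash
python3 -m crank '0 0 -0.0005 3 0.1; 0 0 -0.001 6 0.1; 0 0 -0.001 9 0.1; 0 0 -0.001 9 0.1'; python3 t.py
```

```text
time_s: 8.4
tcp_pos: [0.5002, -0.172, 0.1108]
tool_rot: [0.57, 3.089, 0.001]
wrist_force: [2.8, 0.3, -9.5]
grip_width: 0.0136
grasp_force: 39.7
T [ 0.0448 -0.6672  0.0039] F [ 2.8449  0.2722 -9.4566] yaw 159.09800483491526 p [ 0.5002 -0.172   0.1108] q [ 0.6845  0.5082 -0.6176  1.9154  0.3882  0.8384  1.0683]
```

```bash
python3 -m crank '0 0 0 8 0.1; 0 0 0 16 0.1; 0 0 0 24 0.1; 0 0 0 32 0.1; 0 0 0 40 0.1; 0 0 0 46 0.1; 0 0 0 46 0.1; 0 0 0 46 0.1'; python3 t.py
```

```text
time_s: 9.4
tcp_pos: [0.5014, -0.1709, 0.111]
tool_rot: [1.728, 2.622, 0.004]
wrist_force: [5.5, 2.3, -9.0]
grip_width: 0.0132
grasp_force: 39.7
T [ 0.6275 -1.2377 -0.0105] F [ 5.4796  2.2717 -8.9752] yaw 113.22705028418886 p [ 0.5014 -0.1709  0.111 ] q [ 0.5389  0.4669 -0.4152  1.9265  0.254   0.7975  0.3902]
```

```bash
python3 -m crank '0 0.0008 0 1.5 0.1; 0 0.0015 0 3.3 0.1; 0 0.0015 0 3.3 0.1; 0 0.0015 0 3.3 0.1'; python3 t.py
python3 - <<'E'
from h import *
import cv2
im=read_camera("wrist");cv2.imwrite("pics/w2.png",im[:,:,::-1])
E
```

```text
time_s: 9.9
tcp_pos: [0.5017, -0.1709, 0.1107]
tool_rot: [-1.806, -2.57, -0.001]
wrist_force: [4.0, 3.8, -9.8]
grip_width: 0.0137
grasp_force: 39.7
T [ 1.1319 -0.8968  0.0117] F [ 3.9678  3.8263 -9.8271] yaw 109.82261626339069 p [ 0.5017 -0.1709  0.1107] q [ 0.5263  0.466  -0.3992  1.9256  0.2452  0.7973  0.3388]
```

View pics/w2.png

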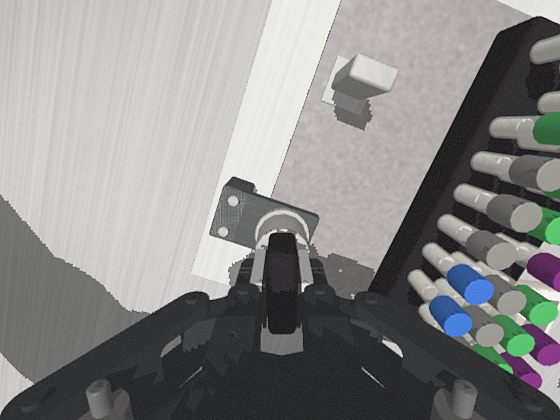

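The bar (centre ≈(283,283)) has turned with the gripper. Next I lower it into the notch.

```bash
python3 -m crank '0 0 0.001 0 0.1; 0 0 0.002 0 0.1; 0 0 0.002 0 0.1'; python3 -m crank '0 0 0.0005 0 0.1; 0 0 0.001 0 0.1; 0 0 0.001 0 0.1'; python3 t.py
```

```text
time_s: 10.32
tcp_pos: [0.5017, -0.1709, 0.1088]
tool_rot: [-1.806, -2.57, -0.001]
wrist_force: [3.9, 4.1, -8.4]
grip_width: 0.0134
grasp_force: 39.8
time_s: 10.7
tcp_pos: [0.5017, -0.1709, 0.1079]
tool_rot: [-1.806, -2.57, -0.001]
wrist_force: [2.5, 5.1, -7.1]
grip_width: 0.0132
grasp_force: 40.1
T [ 1.107  -0.7769 -0.0407] F [ 2.5008  5.1139 -7.1346] yaw 109.82162334712014 p [ 0.5017 -0.1709  0.1079] q [ 0.5249  0.4698 -0.3978  1.9282  0.2478  0.7911  0.3364]
```

```bash
python3 -m crank '0 0 0.0005 0 0.1; 0 0 0.001 0 0.1; 0 0 0.001 0 0.1'; python3 -m crank '0 0 0.0005 0 0.1; 0 0 0.001 0 0.1; 0 0 0.001 0 0.1'; python3 t.py
```

```text
time_s: 11.08
tcp_pos: [0.5018, -0.1709, 0.1075]
tool_rot: [1.806, 2.571, 0.001]
wrist_force: [-0.2, 5.0, 0.8]
grip_width: 0.0134
grasp_force: 41.4
time_s: 11.45
tcp_pos: [0.5019, -0.1709, 0.1073]
tool_rot: [1.806, 2.57, 0.001]
wrist_force: [-2.6, 6.3, 10.4]
grip_width: 0.0134
grasp_force: 42.7
T [ 1.3155  0.4813 -0.0131] F [-2.6099  6.3361 10.3663] yaw 109.81860263129096 p [ 0.5019 -0.1709  0.1073] q [ 0.524   0.4704 -0.3973  1.9292  0.2492  0.7888  0.3347]
```

```bash
python3 -m crank '0 0 -0.001 0 0.1; 0 0 -0.001 0 0.1; 0 0 -0.001 0 0.2; 0 0 -0.001 0 0.3; 0 0 -0.001 0 0.4; 0 0 -0.001 0 0.4; 0 0 -0.001 0 0.4'; python3 t.py;  python3 -m crank '0 0 -0.02 0 0.4; 0 0 -0.05 0 0.4; 0 0 -0.09 0 0.4; 0 0 -0.09 0 0.4';python3 t.py
python3 - <<'E'
from h import *
import cv2,pickle
c=get_calibration("wrist");im=read_camera("wrist");cv2.imwrite("pics/w3.png",im[:,:,::-1]);pickle.dump(c,open("w3.pkl","wb"))
E
```

```text
time_s: 12.32
tcp_pos: [0.5015, -0.172, 0.1068]
tool_rot: [-1.808, -2.569, 0.0]
wrist_force: [-0.1, 0.3, -0.2]
grip_width: 0.0342
grasp_force: 0.0
T [ 0.0314  0.0133 -0.0142] F [-0.0937  0.3279 -0.1575] yaw 109.73592613865854 p [ 0.5015 -0.172   0.1068] q [ 0.5248  0.4713 -0.396   1.929   0.2495  0.7889  0.3351]
time_s: 12.82
tcp_pos: [0.5034, -0.1722, 0.1997]
tool_rot: [1.805, 2.565, 0.003]
wrist_force: [-0.9, -0.0, 0.5]
grip_width: 0.0341
grasp_force: 0.0
T [ 0.0089  0.0136 -0.0067] F [-0.9117 -0.0259  0.4827] yaw 109.73467124988957 p [ 0.5034 -0.1722  0.1997] q [ 0.5605  0.3593 -0.4317  1.8286  0.1784  0.9861  0.3994]
```

View pics/w3.png

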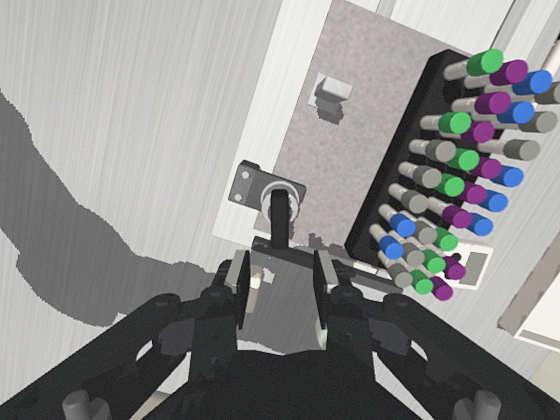

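The bar (≈(280,218)) is still turned and up by itself. Tab top ≈(336,88). Next, to the tab.

```bash
python3 - <<'E'
from h import *
import pickle
c=pickle.load(open("w3.pkl","rb"));print(px(0,336,88,.086,c)); print(proj(0,[.5,-.173,.127],c),proj(0,[.5,-.173,.12],c))
E
python3 -m crank '0.02 0.01 0 -10 0.4; 0.04 0.02 0 -20 0.4; 0.06 0.03 0 -30 0.4; 0.08 0.037 0 -40 0.4; 0.1 0.0443 0 -50 0.4; 0.1 0.0443 0 -60 0.4; 0.1 0.0443 0 -70 0.4; 0.1 0.0443 0 -70 0.4; 0.1 0.0443 0 -70 0.4'; python3 t.py
```

```text
[ 0.5091 -0.0633  0.086 ]
[278.8014 224.3682] [278.835  221.3208]
time_s: 14.0
tcp_pos: [0.5091, -0.0629, 0.1962]
tool_rot: [-0.013, -3.14, -0.0]
wrist_force: [-0.4, -0.5, -0.6]
grip_width: 0.0342
grasp_force: 0.0
T [ 0.0125 -0.0136  0.0121] F [-0.4088 -0.5036 -0.5522] yaw 179.5112596101783 p [ 0.5091 -0.0629  0.1962] q [ 0.5828  0.3979 -0.7392  1.8541  0.3129  1.01    1.2755]
```

```bash
python3 -m crank '0 0 0.03 0 0.4; 0 0 0.06 0 0.4; 0 0 0.085 0 0.4; 0 0 0.1 0 0.4; 0 0 0.115 0 0.4; 0 0 0.125 0 0.4; 0 0 0.131 0 0.4; 0 0 0.131 0 0.4' && python3 -m crank '0 0 0 0 0.3; 0 0 0 0 0.2; 0 0 0 0 0.15; 0 0 0 0 0.1; 0 0 0 0 0.08; 0 0 0 0 0.08; 0 0 0 0 0.08' 25; python3 t.py
```

```text
time_s: 15.0
tcp_pos: [0.5095, -0.0628, 0.0657]
tool_rot: [-0.007, -3.141, -0.0]
wrist_force: [0.2, -0.2, 0.0]
grip_width: 0.0343
grasp_force: 0.0
time_s: 15.88
tcp_pos: [0.5096, -0.0628, 0.0661]
tool_rot: [0.007, 3.141, -0.0]
wrist_force: [-0.8, -0.8, 6.0]
grip_width: 0.0115
grasp_force: 25.6
T [-0.0779  0.2832  0.2598] F [-0.7702 -0.8493  6.0461] yaw 179.75471510853313 p [ 0.5096 -0.0628  0.0661] q [ 0.4842  0.5626 -0.634   1.9878  0.4858  0.7441  1.124 ]
```

```bash
python3 -m crank '0 0.001 -0.0005 0 0.08; 0 0.003 -0.0005 0 0.08; 0 0.005 -0.0005 0 0.08; 0 0.005 -0.0005 0 0.08'; python3 t.py
```

```text
time_s: 16.38
tcp_pos: [0.5096, -0.0574, 0.0662]
tool_rot: [0.006, 3.141, 0.001]
wrist_force: [2.7, 0.7, -4.7]
grip_width: 0.0117
grasp_force: 24.4
T [-0.0617 -0.6136  0.1774] F [ 2.6919  0.6666 -4.6541] yaw 179.7676358826213 p [ 0.5096 -0.0574  0.0662] q [ 0.4748  0.562  -0.6346  1.989   0.4849  0.7436  1.1145]
```

```bash
python3 -m crank '0 0.005 0 0 0.08; 0 0.012 0 0 0.08; 0 0.02 0 0 0.08; 0 0.028 0 0 0.08; 0 0.036 0 0 0.08; 0 0.044 0 0 0.08; 0 0.052 0 0 0.08; 0 0.06 0 0 0.08; 0 0.067 0 0 0.08; 0 0.073 0 0 0.08; 0 0.078 0 0 0.08; 0 0.078 0 0 0.08'; python3 t.py
```

```text
time_s: 17.88
tcp_pos: [0.5094, 0.0211, 0.0662]
tool_rot: [-0.005, -3.141, -0.001]
wrist_force: [0.6, 1.8, -9.0]
grip_width: 0.0115
grasp_force: 24.8
T [ 0.3004 -0.0339  0.2115] F [ 0.6497  1.8072 -8.984 ] yaw 179.80112408724202 p [0.5094 0.0211 0.0662] q [ 0.3224  0.5586 -0.6352  1.9955  0.4836  0.7405  0.9611]
```

Moved 83.9 mm; now creep to the stop.

```bash
python3 -m crank '0 0.001 0.0005 0 0.08; 0 0.002 0.0005 0 0.08; 0 0.003 0.0005 0 0.08; 0 0.004 0.0005 0 0.08; 0 0.0045 0.0005 0 0.08; 0 0.0045 0.0005 0 0.08'; python3 t.py;  python3 -m crank '0 0.0005 0 0 0.08; 0 0.001 0 0 0.08; 0 0.001 0 0 0.08'; python3 t.py
```

```text
time_s: 18.62
tcp_pos: [0.5094, 0.0246, 0.0661]
tool_rot: [-0.007, -3.141, 0.001]
wrist_force: [-5.3, -1.0, 4.8]
grip_width: 0.0118
grasp_force: 26.9
T [-0.201   1.0554  0.1457] F [-5.2556 -1.0187  4.7525] yaw 179.7378787133288 p [0.5094 0.0246 0.0661] q [ 0.3139  0.5588 -0.6341  1.9952  0.4846  0.7409  0.9519]
time_s: 19.0
tcp_pos: [0.5094, 0.0255, 0.0661]
tool_rot: [-0.007, -3.141, 0.001]
wrist_force: [-5.8, -1.6, 4.1]
grip_width: 0.0118
grasp_force: 26.9
T [-0.2124  1.0588  0.2429] F [-5.7725 -1.647   4.0521] yaw 179.73824079570227 p [0.5094 0.0255 0.0661] q [ 0.312   0.5588 -0.6341  1.9951  0.4846  0.741   0.95  ]
```

```bash
python3 -m crank '0 0.0005 0 0 0.08; 0 0.001 0 0 0.08; 0 0.001 0 0 0.08'; python3 t.py;  python3 -m crank '0 0.0005 0 0 0.08; 0 0.001 0 0 0.08; 0 0.001 0 0 0.08'; python3 t.py
```

```text
time_s: 19.38
tcp_pos: [0.5094, 0.0266, 0.0661]
tool_rot: [-0.007, -3.141, 0.001]
wrist_force: [-5.8, -0.7, 4.5]
grip_width: 0.0115
grasp_force: 26.9
T [-0.1668  1.0463  0.1835] F [-5.7606 -0.6764  4.5052] yaw 179.7372239673144 p [0.5094 0.0266 0.0661] q [ 0.31    0.5589 -0.6341  1.9949  0.4846  0.7411  0.948 ]
time_s: 19.75
tcp_pos: [0.5094, 0.0272, 0.0661]
tool_rot: [-0.008, -3.141, 0.002]
wrist_force: [-5.8, -1.6, 4.2]
grip_width: 0.0116
grasp_force: 27.0
T [-0.4162  1.0244  0.2398] F [-5.7773 -1.6229  4.2043] yaw 179.7184991756936 p [0.5094 0.0272 0.0661] q [ 0.3082  0.5588 -0.6337  1.9948  0.4848  0.7414  0.9461]
```

```bash
python3 -m crank '0 0.0005 0 0 0.08; 0 0.001 0 0 0.08; 0 0.001 0 0 0.08'; python3 t.py
```

```text
time_s: 20.12
tcp_pos: [0.5094, 0.0272, 0.0661]
tool_rot: [-0.009, -3.141, 0.004]
wrist_force: [-5.8, -6.1, 5.8]
grip_width: 0.0114
grasp_force: 27.3
T [-1.0247  1.0382  0.3023] F [-5.7545 -6.1436  5.827 ] yaw 179.67561327236072 p [0.5094 0.0272 0.0661] q [ 0.3066  0.5587 -0.6327  1.9946  0.4854  0.7421  0.9442]
```

At the stop (90 mm, firm contact). Release and rise.

```bash
python3 -m crank '0 -0.0007 0 0 0.08; 0 -0.0007 0 0 0.15; 0 -0.0007 0 0 0.25; 0 -0.0007 0 0 0.4; 0 -0.0007 0 0 0.4; 0 -0.0007 0 0 0.4; 0 -0.0007 -0.02 0 0.4; 0 -0.0007 -0.06 0 0.4; 0 -0.0007 -0.11 0 0.4; 0 -0.0007 -0.16 0 0.4; 0.01 -0.0007 -0.17 0 0.4; 0.01 -0.0007 -0.17 0 0.4'; python3 t.py
python3 - <<'E'
from h import *
import cv2
a=read_camera("top");b=read_camera("wrist")
a=cv2.resize(a[150:290,250:430],None,fx=2.2,fy=2.2,interpolation=cv2.INTER_CUBIC)
b=cv2.resize(b,(396,308),interpolation=cv2.INTER_AREA)
cv2.imwrite("pics/end.png",np.hstack([a,b])[:,:,::-1])
print(proj("top",[.5095,.0272,.086]),(proj("top",[.5095,.0272,.086])-[250,150])*2.2)
E
```

```text
time_s: 21.62
tcp_pos: [0.4994, 0.0279, 0.2359]
tool_rot: [0.007, 3.141, -0.001]
wrist_force: [0.1, -0.4, -0.2]
grip_width: 0.0341
grasp_force: 0.0
T [ 0.0104  0.0139 -0.0462] F [ 0.1191 -0.4409 -0.2281] yaw 179.73949027001692 p [0.4994 0.0279 0.2359] q [ 0.4429  0.3355 -0.7704  1.8296  0.2639  1.0811  1.1411]
[308.3783 239.7495] [128.4323 197.4489]
```

View pics/end.png

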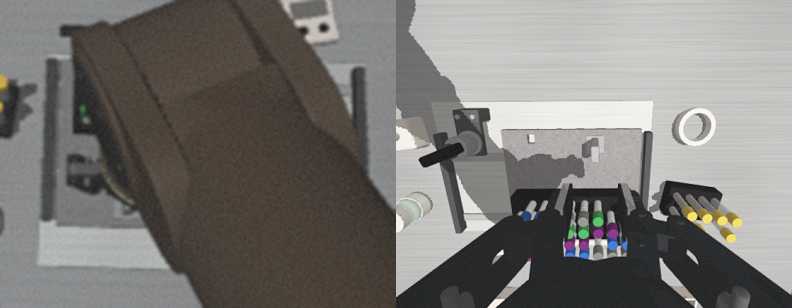

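The carriage is against its end bar (right panel, ≈(643,150)). The knob is still turned and parked (≈(445,153)), and the tape roll and small rack in view look undisturbed.

```bash
python3 -c "
from bench import *
print(hand_in())"
```

```text
the job is handed in; nothing more can be done
None
```

The job is handed in at about 21.7 s: the plunger is parked about 7 mm up in its rest notch, and the carriage is at its far end stop (90 mm), with the gripper clear of everything.

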